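# Rake stirring rods into a tray bay and latch its gate

## Task

Take the hand rake from its blue mat and, moving the white rods with the rake only and never with the gripper itself, comb all five of them against the fence at the tray's robot end, so that they lie flat in one layer, parallel to the fence and wholly behind the gate line. Then push the sliding gate fully shut until its spring catch clicks. Leave the rake standing on its mat, its teeth and feet down, and disturb none of the other things on the bench.

Things in the scene. Friction and masses are not known exactly. Their poses are not given: they have to be found in the camera images.
- tray: Shallow metal tray fixed to the bench; origin: centre of its underside, on the bench. Own x along its length, away from the robot end. Floor top 4 mm above the bench; inside, x -140 to +140 mm, y -75 to +75 mm. Fence across the robot end (x = -140) and side walls: 6 mm thick, tops 26 mm above the bench. Far end (x = +140) open, floor ends at +146. A gate crosses at x = -44.
- bay (a point): Centre of the bay, on the tray floor: the space between the fence (46.5 mm in -x) and the inner face of the shut gate (46.5 mm in +x), 150 mm wide in y. Axes as the tray's.
- gate (a joint): Slide of the gate, m: 0 fully open (plate outside the tray, on its +y side; it starts clear of the inside), 0.200 fully shut at its stop; shuts towards tray -y. Plate 6 mm thick, top 31 mm above the bench. Drag about 3 N; the catch adds up to about 8 N over the last 22 mm. It stays where it is left; past about 0.197 the catch has sprung out behind it.
- gate_tab (a point): Centre of the outer (+y) face of the upright grey push tab at the gate's outer end; moves with the gate, axes as the tray's. Tab 44 mm wide (x), 8 mm thick (y), from 6 to 66 mm above the bench, this point 45 mm above it. The gate's track, 50 mm wide and 12 mm tall, reaches from the tray's +y wall out to tray y = +286 mm. Push the tab along tray -y.
- catch (a joint): Spring catch outside the tray's -y wall on the gate line (tray y -82 to -131 mm, up to 26 mm tall), m: 0 sprung out (rest, also when latched), up to 0.010 pushed aside while the gate's end passes.
- mat: Blue mat fixed to the bench, 200 x 200 x 3 mm, the rake's place. Origin: centre of its underside.
- rake_grip (a point): Point to grip on the rake: on the centre line of its wooden handle, half-way up it, 66 mm above the tips of teeth and feet. Own x along the handle, z up. Handle 16 mm wide (y), 18 mm tall, from 77 mm in -x to 53 mm in +x of this point, on posts 12 mm in -x and 44 mm in +x. Rake of 0.2 kg stands by itself on its teeth and two rear feet (44 mm in +x of this point, y +-45 mm).
- rake_teeth (a point): Middle of the rake's row of eleven teeth, at their tips; axes as the rake_grip's, which lies 12 mm in +x and 66 mm up. Row and head 140 mm wide (y +-70), teeth 6 mm thick in x, 8 mm wide, gaps 5 mm; head bar 10 mm thick, from 20 to 32 mm above the tips; bars to the rear feet at the same height. It rakes towards its own -x: teeth lead, feet trail.
- rod0_c (a point): Centre of one of five equal white square-section plastic rods, 14 x 14 x 86 mm, long axis = own y, lying flat on the tray floor; about 0.04 kg.
- rod1_c (a point): Centre of one of five equal white square-section plastic rods, 14 x 14 x 86 mm, long axis = own y, lying flat on the tray floor; about 0.04 kg.
- rod2_c (a point): Centre of one of five equal white square-section plastic rods, 14 x 14 x 86 mm, long axis = own y, lying flat on the tray floor; about 0.04 kg.
- rod3_c (a point): Centre of one of five equal white square-section plastic rods, 14 x 14 x 86 mm, long axis = own y, lying flat on the tray floor; about 0.04 kg.
- rod4_c (a point): Centre of one of five equal white square-section plastic rods, 14 x 14 x 86 mm, long axis = own y, lying flat on the tray floor; about 0.04 kg.
- amber: Bystander, not to be disturbed: brown glass bottle with white cap, 60 diameter, 150 tall, upright. Origin: centre of its underside.
- white: Bystander, not to be disturbed: white plastic bottle, 64 diameter, 160 tall, upright. Origin: centre of its underside.
- dishes: Bystander, not to be disturbed: stack of clear lidded dishes, 88 diameter, 45 tall. Origin: centre of its underside.
- beaker: Bystander, not to be disturbed: open glass beaker, 66 diameter, 90 tall, close to the gate's track. Origin: centre of its underside.
- jar: Bystander, not to be disturbed: glass jar, 60 diameter, 110 tall, close to the gate's track. Origin: centre of its underside.
- tipbox: Bystander, not to be disturbed: pipette tip box, 85 (own x) x 120 (own y) x 63 tall. Origin: centre of its underside.
- rack: Bystander, not to be disturbed: clear acrylic tube rack with capped tubes, 80 (own x) x 200 (own y) x 98 tall. Origin: centre of its underside.
Mind the look-alikes: they are no part of the job. What is shaped like the part that bears rod0_c but black or brown is not meant.

How it is judged:
On the way, in this order (a step that is already met when the one before it is completed fails the run):
1. the rake is lifted off its mat (height (world z) of rake_grip above 0.09 m), for 0.1 s.
2. all five rods lie flat and parallel to the fence (within 0.15 rad) in the bay, behind the gate line (x of rod0_c in the frame of tray between -0.142 and -0.052 m and z of each of rod0_c, rod1_c, rod2_c, rod3_c, rod4_c in the frame of tray below 0.016 m and y of rod0_c in the frame of tray between -0.08 and 0.08 m and angle between the y axis of each of rod0_c, rod1_c, rod2_c, rod3_c, rod4_c and the y axis of tray, either way round below 0.15 rad and x of rod1_c in the frame of tray between -0.142 and -0.052 m and y of rod1_c in the frame of tray between -0.08 and 0.08 m and x of rod2_c in the frame of tray between -0.142 and -0.052 m and y of rod2_c in the frame of tray between -0.08 and 0.08 m and x of rod3_c in the frame of tray between -0.142 and -0.052 m and y of rod3_c in the frame of tray between -0.08 and 0.08 m and x of rod4_c in the frame of tray between -0.142 and -0.052 m and y of rod4_c in the frame of tray between -0.08 and 0.08 m), for 0.2 s.
3. the gate is shut and its catch has sprung out behind it (value of joint gate above 0.194 m and value of joint catch below 0.003 m), for 0.2 s.
At the end, for the whole second after the job is handed in: All five rods lie in one layer in the bay between fence and gate, within 0.15 rad of parallel to the fence; the gate stands at 0.194 m or more with the catch sprung out (under 3 mm); the rake stands at rest, upright within 0.15 rad, with the grip point of its handle over the mat (all of step 2 and all of step 3 and x of rake_grip in the frame of mat between -0.1 and 0.1 m and y of rake_grip in the frame of mat between -0.1 and 0.1 m and angle between rake_grip's own z axis and vertical below 0.15 rad and height (world z) of rake_grip between 0.06 and 0.08 m); the robot touches nothing.
It fails at once if the robot itself touches a rod (the rods are moved with the rake only) (contact force between any of the fingers, the arm and rod0 above 0.5 N or contact force between any of the fingers, the arm and rod1 above 0.5 N or contact force between any of the fingers, the arm and rod2 above 0.5 N or contact force between any of the fingers, the arm and rod3 above 0.5 N or contact force between any of the fingers, the arm and rod4 above 0.5 N).
It fails at once if a bystander is shifted by more than 30 mm or tipped (distance of any of amber, white, dishes, beaker, jar, tipbox, rack from where it was at the start of the episode above 0.03 m or angle between any of amber, white, dishes, beaker, jar, tipbox, rack's own z axis and vertical above 0.4 rad).
It also fails if it takes over 72 s, if anything falls off the work surface, if the arm or the gripper's body presses on something with over 40 N, if the wrist force passes 120 N, or if a joint passes its speed limit or range.

## Robot

A 7-joint arm with a two-finger parallel gripper is mounted at the origin on the work surface. World frame = base frame: x ahead of the robot, y to its left, z up, the work surface at z = 0. Lengths are in m, angles in rad, forces in N, time in s.
With the tool pointing down it reaches from about 0.425 to 0.925 m from the base axis. Payload 6.8 kg.
Tool frame: the origin (TCP) lies at the very end of the fingers, on their centre line; the grasp point (between the pads) lies 19 mm behind it; z points along the fingers, y is the line along which they close (so a half turn about z gives the same grasp; the last joint's range is limited). The gripper opens to 85 mm and grips with 20 to 120 N. Pads are 22 mm wide; open, the fingers measure 114 mm over their backs; the gripper's body (76 mm by 85 mm) begins 54 mm behind the grasp point. The pads swing forward as they close: fully open they stand 13 mm farther back than shut.
Start: joints at [1.125, 0.477, 0.022, 1.555, -0.011, 1.109, -0.083], TCP at [0.224, -0.637, 0.231] pointing down, gripper open.
Joint ranges: [-2.96, 2.96], [-0.34, 2.1], [-1.41, 1.46], [0.24, 2.44], [-1.37, 4.51], [0.17, 1.92], [-2.96, 2.96]. Speed limits (rad/s): [2.39, 2.39, 3.14, 3.14, 3.14, 3.14, 3.14].

## Interface

Orientations are given as a rotation vector (axis times angle).
In Python, from bench import get_obs, viewer, r gives the robot as it stands. The module is installed in compiled form; this text tells all that it offers.
- The arm moves only by the tool play_rows, never from a script. Its argument "commands" is a list that holds one entry, the list of rows, each a list of 5 numbers: the gripper's target within -1 to 1 (shut at 1, half-way at 0, fully open at -1), then the shift along the tool's x, y, z scaled (see below), then the turn about the tool's z scaled (see below). A call has 1 to 12 rows; each row is the pose to reach, as a shift and turn from the pose commanded when the call began, along the tool's axes at that moment; what a row does not reach only later rows make up. The controller multiplies each number of a shift by 0.2 m and each number of a turn by pi/2 rad. A row lasts 1/12 s, in which the tool goes at most 41.7 mm and 7.16 degrees, less where a joint would pass 70% of its speed; a pose out of reach is approached as far as the arm can. A call with a number of a shift or a turn outside -1 to 1 is refused whole. A call with a gripper value outside its range is refused whole. The fingers move at their own pace and stop on an object; "grip_force" is the grip in N (left out, the last holds). Time passes only in rows, so rows that repeat a pose let the fingers close. It gives the time, the measured TCP pose, the force, the opening and the grip force at its end, in the units of the state.
- get_obs(): the state, without advancing time (a new reading comes with each control period).
- viewer.grab_frame(name): name is "scene" or "top" or "wrist"; returns a dict with "pixels" (420x560x3 uint8, red, green, blue), "fovy" (degrees; the focal length in pixels is half the picture's height over the tangent of half this angle, whatever the lens; pixels are square), "cx", "cy" (the principal point, pixels), "world_to_cam" (4x4, takes a point from world to camera coordinates); the wrist camera has in their place "hand_eye" (4x4, takes a point from camera to tool coordinates, whose origin is the TCP and whose axes are the flange's). Camera axes: x right, y up, looking along -z (the intrinsics and any distortion apply to the point x, -y, -z); pixel columns grow to the right and rows downward; lengths in m; the calibration is good to about 2 mm. A picture is of the moment at which its call begins: read the wrist's pose just before it. There is no depth.
- r.hand_in(): hands the job in; it is judged then, once.
Trained networks look in a picture, given as the dict that the camera call returned (one of the last four; its "shot" number tells which), for a name from the list of things; names that differ only in an ending like _2 or _b are one class to them, and where a whole thing is asked for, a point or a joint stands for the part that bears it (a point fixed in the world has none). Each returns a list of dicts, best first, with "score" (0 to 1); they miss things now and then, are a little off and sometimes report something else, mostly with a low value. They report only what shows in the picture. A call takes as long as a camera call. They do not tell look-alikes from the thing itself.
- viewer.trace(picture, thing): "pixels" (420x560 bool, what is visible of it) and "rect" ([left, top, right, bottom] in pixels, round what is visible of it).
The state is a dict: "clock": time; "joints": joint angles; "qvel": joint speeds; "tau": joint torques, N m; "tcp_pos": TCP position; "orientation": TCP orientation; "contact_force": force on the tool from outside, world axes, zero at the start; "moment": the same for the moment, N m; "grip_width": finger opening in m; "gripper_force": force on a finger pad.
Only numpy, scipy, OpenCV 4.12 (cv2) and the standard library are available. Lean on these libraries where they do the work, as an engineer would, in place of code of your own. Each camera call takes 0.05 s, during which the arm holds its last target. There are 200 camera calls.

## Working session

There is one attempt and no reset: what is moved stays moved. The work goes in short steps, Python scripts to look and compute and a tool call to move; the robot and the scene stay as the last step left them, time stands still between calls to the robot, and variables do not carry over. Pictures are saved under pics/ and viewed, at most 10 in all, crops included, and the job is handed in when it is done.

Besides the shell and the picture viewer there is one more tool, called after "Emit:" as a command line: name --argument value ..., lists and objects as JSON in quotes. play_rows: Moves the arm, as the interface text tells. Shifts and turns lie within -1 to 1; 1 stands for 0.2 m of shift or pi/2 rad of turn. Its arguments: {"type":"object","properties":{"commands":{"type":"array","items":{"type":"array","items":{"type":"array","items":{"type":"number","minimum":-1,"maximum":1}}}},"grip_force":{"type":"number"}},"required":["commands"]}

```bash
mkdir -p pics; cat > h.py <<'E'
import numpy as np, cv2
from scipy.spatial.transform import Rotation as R
from bench import get_obs, viewer, r
def K(p):
    f=p["pixels"].shape[0]/2/np.tan(np.radians(p["fovy"])/2); return f,p["cx"],p["cy"]
def ray(p,uv,z,obs=None):
    f,cx,cy=K(p); uv=np.atleast_2d(np.array(uv,float))
    d=np.c_[(uv[:,0]-cx)/f,-(uv[:,1]-cy)/f,-np.ones(len(uv))]
    if "world_to_cam" in p: T=np.linalg.inv(np.array(p["world_to_cam"]))
    else:
        W=np.eye(4);W[:3,:3]=R.from_rotvec(obs["orientation"]).as_matrix();W[:3,3]=obs["tcp_pos"];T=W@np.array(p["hand_eye"])
    D=d@T[:3,:3].T; o=T[:3,3]; s=(z-o[2])/D[:,2]
    return o+D*s[:,None]
def proj(p,X):
    f,cx,cy=K(p);X=np.atleast_2d(X);c=X@np.array(p["world_to_cam"])[:3,:3].T+np.array(p["world_to_cam"])[:3,3]
    return np.c_[cx+f*c[:,0]/-c[:,2],cy-f*c[:,1]/-c[:,2]]
def save(p,n,box=None,s=1):
    im=p["pixels"][...,::-1]
    if box: im=im[box[1]:box[3],box[0]:box[2]]
    cv2.imwrite("pics/"+n,cv2.resize(im,None,fx=s,fy=s,interpolation=cv2.INTER_CUBIC))
E
python3 - <<'E'
from h import *
o=get_obs();print({k:np.round(v,3).tolist() for k,v in o.items()})
a=viewer.grab_frame("top");b=viewer.grab_frame("scene")
for p in(a,b):print({k:v for k,v in p.items() if k!="pixels"})
save(a,"top.png",s=1.4);save(b,"scene.png",s=1.4)
for n in["tray","gate","gate_tab","catch","mat","rake_grip","rod0_c","amber","white","dishes","beaker","jar","tipbox","rack"]:
    for d in viewer.trace(a,n)[:7]:
        m=np.argwhere(d["pixels"])[:,::-1];print(n,round(d["score"],2),np.round(d["rect"]).tolist(),m.mean(0).round(1).tolist(),len(m))
E
```

```text
{'clock': 0.0, 'joints': [1.125, 0.478, 0.022, 1.556, -0.011, 1.109, -0.083], 'qvel': [0.001, -0.0, 0.0, -0.001, 0.002, 0.0, 0.001], 'tau': [0.0, -59.644, 1.608, -28.119, 0.013, 0.01, -0.0], 'tcp_pos': [0.223, -0.636, 0.23], 'orientation': [-3.095, -0.528, 0.001], 'contact_force': [0.703, 0.328, 0.255], 'moment': [0.003, 0.028, -0.023], 'gripper_force': 0.0, 'grip_width': 0.085}
{'fovy': 47.98936150368248, 'cx': 279.61784675634, 'cy': 211.8325867746094, 'world_to_cam': array([[-0.02317858, -0.99973018, -0.0015248 , -0.02641033],
       [ 0.99038027, -0.02316987,  0.13641876, -0.50761828],
       [-0.13641728,  0.00165186,  0.99065009, -1.49588601],
       [ 0.        ,  0.        ,  0.        ,  1.        ]]), 'shot': 1}
{'fovy': 53.08099617022299, 'cx': 279.5838991002968, 'cy': 212.5720636910967, 'world_to_cam': array([[-0.88477404,  0.46534024,  0.02516645,  0.43402624],
       [-0.22941845, -0.48193809,  0.84563754,  0.02874168],
       [ 0.40563785,  0.7424245 ,  0.53316395, -1.28591199],
       [ 0.        ,  0.        ,  0.        ,  1.        ]]), 'shot': 2}
tray 0.56 [177.0, 
[... 525 characters left out ...]
 0.44 [259.0, 232.0, 282.0, 246.0] [268.5, 237.2] 144
rod0_c 0.21 [175.0, 157.0, 305.0, 252.0] [254.2, 209.1] 4946
amber 0.7 [332.0, 127.0, 353.0, 152.0] [342.6, 137.7] 442
amber 0.45 [176.0, 222.0, 233.0, 238.0] [197.7, 228.2] 238
white 0.87 [122.0, 273.0, 156.0, 296.0] [138.7, 283.5] 501
white 0.3 [251.0, 166.0, 272.0, 184.0] [261.6, 175.4] 120
dishes 0.86 [327.0, 265.0, 356.0, 291.0] [343.1, 276.2] 659
beaker 0.76 [189.0, 252.0, 212.0, 273.0] [199.3, 263.1] 366
jar 0.89 [196.0, 177.0, 219.0, 200.0] [206.8, 185.2] 400
jar 0.46 [348.0, 170.0, 385.0, 207.0] [366.6, 183.2] 437
tipbox 0.6 [384.0, 256.0, 431.0, 283.0] [405.7, 268.8] 1141
rack 0.9 [118.0, 140.0, 188.0, 174.0] [151.4, 156.9] 1818
```

```bash
python3 - <<'E'
from h import *
a=viewer.grab_frame("top");save(a,"c1.png",(160,120,420,320),3)
E
```

```text
(no output)
```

View pics/c1.png

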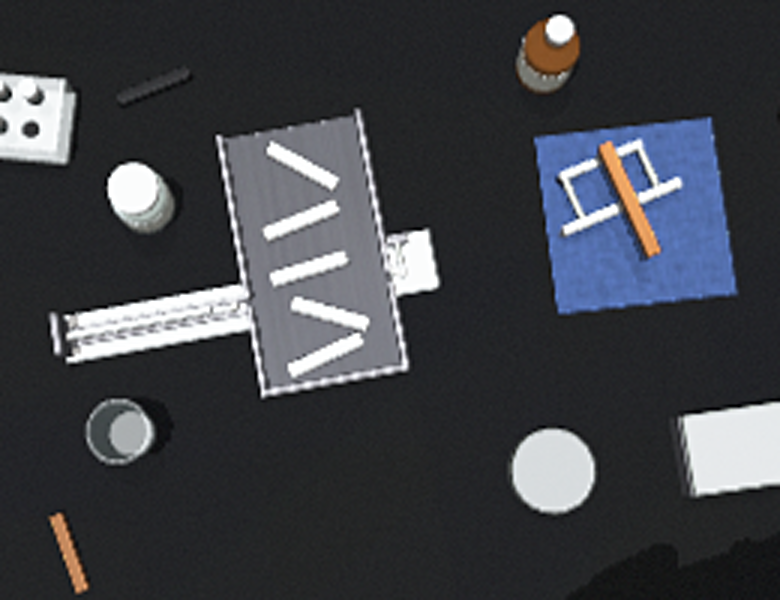

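View pics/scene.png

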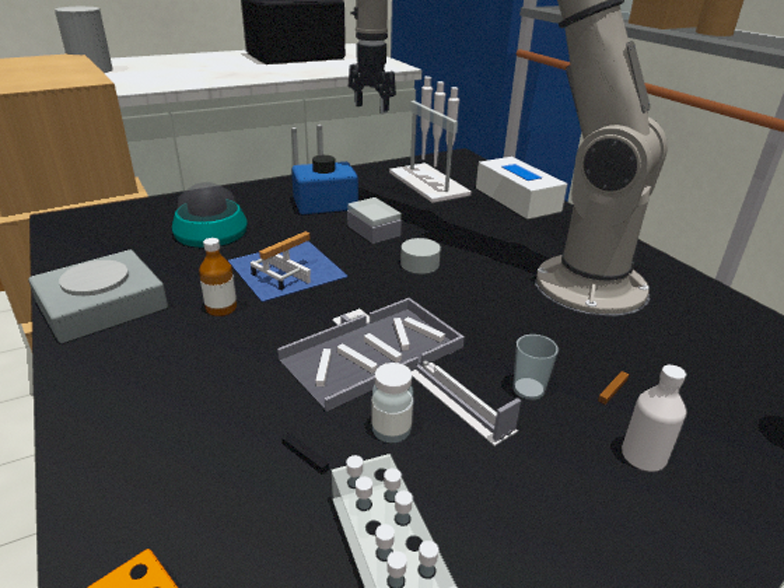

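Five white rods lie in the tray, at full-frame pixels of about (261,175), (261,193), (263,209), (270,225) and (268,238). The look-alikes outside it are the black bar at (211,149) and the brown bar at (183,304); I'll ignore both. The rake's teeth row runs (348,197)-(387,181) on the robot side, and its feet are on the far side.

```bash
cat > m.py <<'E'
from h import *
a=viewer.grab_frame("top")
c=lambda u,v:(160+u/3,120+v/3)
tr=ray(a,[c(219,137),c(359,111),c(407,368),c(264,395)],0.026)[:,:2];print("tray outer top FL FR NR NL",tr.round(3).tolist())
print("edges",[round(float(np.linalg.norm(tr[i]-tr[(i+1)%4])),3) for i in range(4)])
nx=((tr[0]-tr[3])+(tr[1]-tr[2]));yaw=np.arctan2(nx[1],nx[0]);ny=tr[3]-tr[2]
ex=np.array([np.cos(yaw),np.sin(yaw)]);ey=np.array([-ex[1],ex[0]])
near=(tr[2]+tr[3])/2;ctr=near+0.146*ex;print("yaw",yaw,np.degrees(yaw),"yaw from near",np.degrees(np.arctan2(-ny[0],ny[1])),"ctr",ctr)
T=lambda p:np.c_[(p-ctr)@ex,(p-ctr)@ey].round(3).tolist()
rods=[(268,145),(336,186),(266,236),(338,206),(273,280),(346,257),(293,301),(367,325),(290,372),(362,337)]
print("rod ends tray",T(ray(a,[c(*q) for q in rods],0.018)[:,:2]))
print("tab, jar cap, beaker rim tray",T(ray(a,[c(55,333)],0.066)[:,:2]),T(ray(a,[c(134,187)],0.11)[:,:2]),T(ray(a,[c(120,431)],0.09)[:,:2]))
m=ray(a,[c(534,136),c(711,118),c(737,294),c(558,313)],0.003)[:,:2];print("mat",m.round(3).tolist(),m.mean(0))
h=ray(a,[c(606,146),c(653,253)],0.003+0.075)[:,:2];d=h[0]-h[1];print("handle",h.round(3).tolist(),np.linalg.norm(d),np.degrees(np.arctan2(d[1],d[0])),"grip",h[1]+d*77/130)
b=ray(a,[c(565,232),c(682,182)],0.035)[:,:2];d=b[0]-b[1];print("head",b.round(3).tolist(),np.linalg.norm(d),np.degrees(np.arctan2(-d[0],d[1])),b.mean(0))
print("amber",ray(a,[c(559,28)],0.15))
E
python3 m.py; python3 -c "
from h import *
o=get_obs();print(R.from_rotvec(o['orientation']).as_matrix().round(3))"
```

```text
tray outer top FL FR NR NL [[0.666, 0.112], [0.692, -0.043], [0.406, -0.088], [0.381, 0.067]]
edges [0.157, 0.289, 0.157, 0.289]
yaw 0.15781208723958032 9.041966554978305 yaw from near 9.353909222558435 ctr [0.53769039 0.01242051]
rod ends tray [[0.126, 0.027], [0.066, -0.039], [0.025, 0.047], [0.044, -0.037], [-0.024, 0.048], [-0.013, -0.035], [-0.051, 0.03], [-0.091, -0.044], [-0.126, 0.047], [-0.103, -0.037]]
tab, jar cap, beaker rim tray [[-0.045, 0.281]] [[0.085, 0.169]] [[-0.16, 0.226]]
mat [[0.664, -0.238], [0.68, -0.437], [0.481, -0.454], [0.464, -0.256]] [ 0.57244394 -0.34636282]
handle [[0.634, -0.304], [0.518, -0.348]] 0.1242727342059523 20.7529548181678 grip [ 0.5864007  -0.32215441]
head [[0.549, -0.263], [0.602, -0.393]] 0.1400584445820001 21.908489233755855 [ 0.57538489 -0.32803939]
amber [[ 0.74189221 -0.24879292  0.15      ]]
[[ 0.943  0.331  0.   ]
 [ 0.331 -0.943 -0.   ]
 [ 0.     0.    -1.   ]]
```

Emit:
play_rows --commands '[[[0,1,-0.4,0,-0.02],[0,1,-0.4,0,-0.02],[0,1,-0.4,0,-0.02],[0,1,-0.4,0,-0.02],[0,1,-0.4,0,-0.02],[0,1,-0.4,0,-0.02]]]' --grip_force 110

```text
clock: 1.4
tcp_pos: [0.3939, -0.4881, 0.2316]
orientation: [-3.083, -0.593, -0.008]
contact_force: [1.4, 0.5, 0.5]
grip_width: 0.0425
gripper_force: 0.0
```

Emit:
play_rows --commands '[[[0,0.9,-0.35,0.2,0],[0,0.9,-0.35,0.2,0],[0,0.9,-0.35,0.2,0],[0,0.9,-0.35,0.2,0],[0,0.9,-0.35,0.2,0],[0,0.9,-0.35,0.2,0],[0,0.9,-0.35,0.2,0]]]'

```text
clock: 1.98
tcp_pos: [0.5301, -0.3625, 0.1907]
orientation: [-3.086, -0.584, 0.0]
contact_force: [-0.6, -0.1, 0.0]
grip_width: 0.0431
gripper_force: 0.0
```

```bash
python3 - <<'E'
from h import *
o=get_obs();p=viewer.grab_frame("wrist");save(p,"w1.png",s=1.2)
print(p["hand_eye"],p["fovy"],p["cx"],p["cy"])
# overlay predicted points
T=np.eye(4);T[:3,:3]=R.from_rotvec(o["orientation"]).as_matrix();T[:3,3]=o["tcp_pos"];T=np.linalg.inv(T@p["hand_eye"])
f,cx,cy=K(p);e=np.array([np.cos(.375),np.sin(.375)]);g=np.array([.5865,-.323])
for s in(-.077,0,.053):
    X=np.r_[g+s*e,.078];c=T[:3,:3]@X+T[:3,3];print(s,cx+f*c[0]/-c[2],cy+f*c[1]/c[2])
for d in viewer.trace(p,"rake_grip")[:2]:print(d["score"],d["rect"])
E
```

```text
[[-1.35642580e-03  9.58590786e-01  2.84783892e-01  7.19098760e-02]
 [ 9.99998931e-01  1.14486373e-03  9.09351041e-04  2.55553957e-04]
 [ 5.45656781e-04  2.84784822e-01 -9.58591314e-01 -1.42212676e-01]
 [ 0.00000000e+00  0.00000000e+00  0.00000000e+00  1.00000000e+00]] 61.363147523565054 286.3395298869079 206.70522276034194
-0.077 265.2568092123312 214.63889509943056
0 263.12190819827765 109.08545516079796
0.053 261.4168488894526 24.784181162079165
0.61 [180.9, 21.7, 347.3, 211.6]
```

View pics/w1.png

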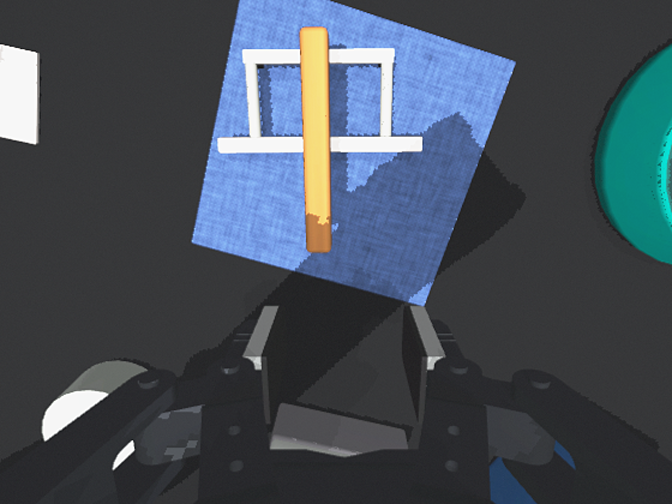

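The wrist view shows the rake handle from (261,23) to (265,209), within a few pixels of where I predicted it. I'll go down and grip it.

Emit:
play_rows --commands '[[[0,0.34,-0.08,0.2,0],[0,0.34,-0.08,0.2,0],[0,0.34,-0.08,0.35,0],[0,0.34,-0.08,0.5,0],[0,0.34,-0.08,0.65,0],[0,0.34,-0.08,0.7,0],[0,0.34,-0.08,0.7,0],[1,0.34,-0.08,0.7,0],[1,0.34,-0.08,0.7,0],[1,0.34,-0.08,0.7,0],[1,0.34,-0.08,0.7,0],[1,0.34,-0.08,0.7,0]]]'

```text
clock: 3.08
tcp_pos: [0.5873, -0.3266, 0.054]
orientation: [3.086, 0.575, 0.004]
contact_force: [-2.1, 0.1, 6.4]
grip_width: 0.0137
gripper_force: 108.7
```

Emit:
play_rows --commands '[[[1,0,0,0,0],[1,0,0,-0.2,0],[1,0,0,-0.4,0],[1,0,0,-0.5,0],[1,0,0,-0.5,0],[1,0,0,-0.5,0]]]'

```text
clock: 3.58
tcp_pos: [0.587, -0.3259, 0.1534]
orientation: [3.086, 0.576, 0.005]
contact_force: [0.7, 0.8, -2.6]
grip_width: 0.0138
gripper_force: 108.3
```

Emit:
play_rows --commands '[[[1,0.06,-0.15,0,0.03],[1,0.12,-0.3,0,0.06],[1,0.18,-0.45,0,0.09],[1,0.24,-0.62,0,0.13],[1,0.3,-0.78,0,0.13],[1,0.36,-0.93,0,0.13],[1,0.36,-0.93,0,0.13],[1,0.36,-0.93,0,0.13]]]'

```text
clock: 4.25
tcp_pos: [0.5852, -0.1227, 0.1497]
orientation: [-3.129, -0.267, 0.004]
contact_force: [-0.3, -1.3, -1.8]
grip_width: 0.0141
gripper_force: 108.3
```

```bash
cat > go.py <<'E'
# usage: target tray-frame TCP x,y (m), z, yaw offset from tray
from h import *
import sys
C=np.array([.5377,.0124]);Y=.1588
def tool(o): 
    M=R.from_rotvec(o["orientation"]).as_matrix();return np.arctan2(M[1,0],M[0,0])
def tray(p): d=np.array(p[:2])-C;return np.array([d[0]*np.cos(Y)+d[1]*np.sin(Y),-d[0]*np.sin(Y)+d[1]*np.cos(Y)])
def toward(o,x,y,z):
    ps=tool(o);w=C+np.array([x*np.cos(Y)-y*np.sin(Y),x*np.sin(Y)+y*np.cos(Y)]);d=w-np.array(o["tcp_pos"])[:2]
    return np.array([d@[np.cos(ps),np.sin(ps)],d@[np.sin(ps),-np.cos(ps)],o["tcp_pos"][2]-z])/.2
if __name__=="__main__":
    o=get_obs();x,y,z=map(float,sys.argv[1:4])
    print("units",toward(o,x,y,z).round(3),"turn",round((tool(o)-Y)/(np.pi/2),3),"tray now",tray(o["tcp_pos"]).round(4),"yaw-off deg",np.degrees(tool(o)-Y).round(2),"z",o["tcp_pos"][2])
E
python3 go.py .150 0 .153
```

```text
units [ 0.63  -0.697 -0.017] turn 0.007 tray now [ 0.0255 -0.1409] yaw-off deg 0.65 z 0.14968056740851843
```

Emit:
play_rows --commands '[[[1,0.1,-0.12,0,0],[1,0.21,-0.24,0,0],[1,0.32,-0.36,0,0.007],[1,0.43,-0.48,0,0.007],[1,0.54,-0.6,0,0.007],[1,0.63,-0.7,0,0.007],[1,0.63,-0.7,0,0.007],[1,0.63,-0.7,0,0.007]]]'

```text
clock: 4.92
tcp_pos: [0.6873, 0.0336, 0.1495]
orientation: [-3.132, -0.244, 0.003]
contact_force: [-0.1, -0.3, -2.5]
grip_width: 0.0139
gripper_force: 108.3
```

```bash
python3 go.py .150 0 .068; python3 - <<'E'
from h import *
o=get_obs();p=viewer.grab_frame("wrist");save(p,"w2.png",s=1.2)
a=viewer.grab_frame("top");save(a,"t2.png",(200,130,340,265),4)
E
```

```text
units [-0.006 -0.014  0.408] turn -0.002 tray now [ 0.1511 -0.0028] yaw-off deg -0.18 z 0.14952235932138574
```

View pics/w2.png

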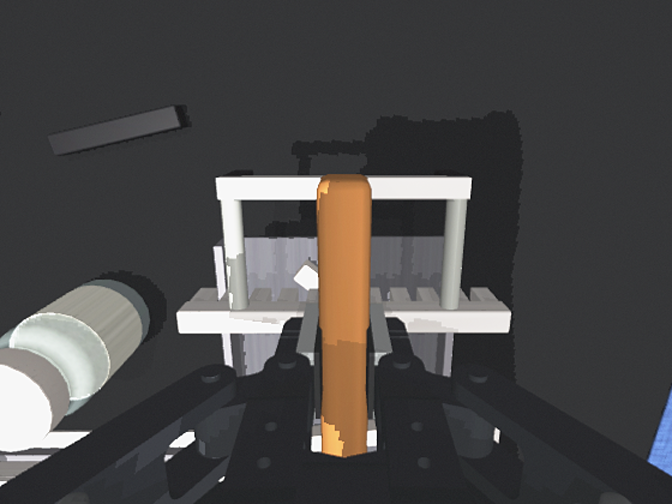

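View pics/t2.png

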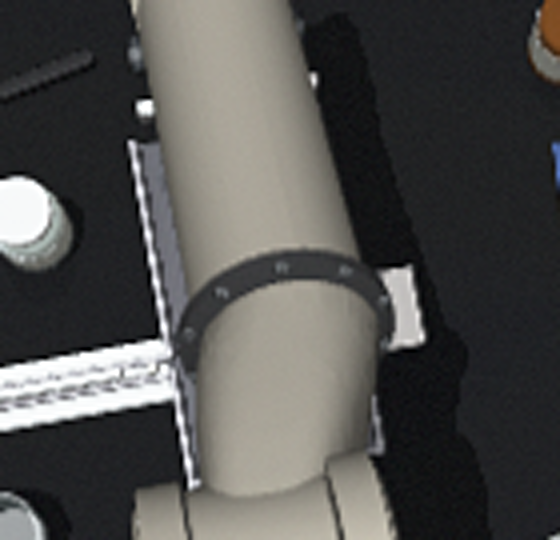

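The wrist view shows the rake held straight and centred over the tray's far end. The farthest rod's end is at about (255,225) and the tray's floor edge at about row 198.

```bash
python3 - <<'E'
from go import *
o=get_obs();p=viewer.grab_frame("wrist")
q=lambda u,v,z:tray(ray(p,[(u/1.2,v/1.2)],z,o)[0]).round(4)
print("floor edge",q(270,237,.004),q(420,237,.004),"rod end",q(310,262,.018),q(293,278,.018),"Lwall outer/inner",q(216,250,.026),q(223,250,.026),q(224,340,.026),q(232,340,.026),"R wall",q(446,345,.026),q(451,345,.026),q(450,370,.026))
print("head",q(177,310,.1495-.051+.032),q(510,310,.1495-.051+.032))
E
```

```text
floor edge [0.1445 0.0454] [ 0.1435 -0.0599] rod end [0.1304 0.0167] [0.1189 0.0288] Lwall outer/inner [0.1419 0.0773] [0.1419 0.0727] [0.0761 0.0779] [0.0761 0.0724] R wall [ 0.0708 -0.0775] [ 0.0708 -0.081 ] [ 0.0507 -0.0816]
head [0.1476 0.0629] [ 0.1464 -0.0753]
```

Emit:
play_rows --commands '[[[1,0.01,-0.02,0.05,0],[1,0.01,-0.02,0.15,0],[1,0.01,-0.02,0.25,0],[1,0.01,-0.02,0.35,0],[1,0.01,-0.02,0.42,0],[1,0.01,-0.02,0.46,0],[1,0.01,-0.02,0.46,0],[1,0.01,-0.02,0.46,0]]]'

```text
clock: 5.73
tcp_pos: [0.6889, 0.0368, 0.0593]
orientation: [3.132, 0.241, -0.0]
contact_force: [-0.5, 0.5, -1.9]
grip_width: 0.0139
gripper_force: 108.3
```

```bash
python3 go.py -.058 0.001 .0575; python3 - <<'E'
from h import *
p=viewer.grab_frame("scene");save(p,"s2.png",(180,190,360,300),4)
E
```

```text
units [-1.056e+00  1.000e-03  9.000e-03] turn -0.003 tray now [0.1532 0.0002] yaw-off deg -0.3 z 0.05931181865383134
```

View pics/s2.png

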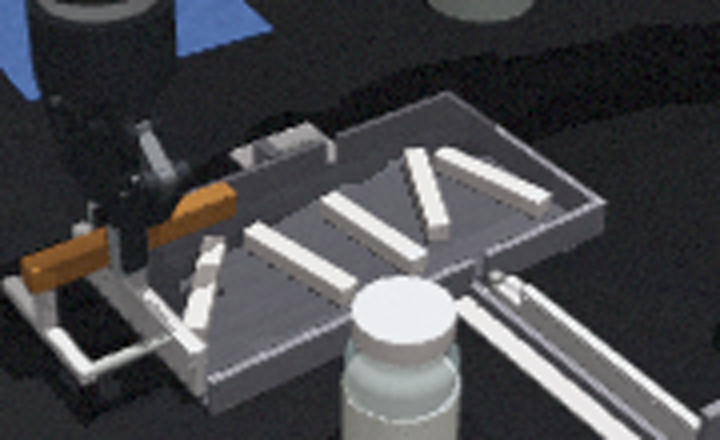

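Emit:
play_rows --commands '[[[1,-0.04,0,0.007,0],[1,-0.08,0,0.007,0],[1,-0.12,0,0.007,0],[1,-0.16,0,0.007,0],[1,-0.2,0,0.007,0],[1,-0.24,0,0.007,0],[1,-0.28,0,0.007,0],[1,-0.32,0,0.007,0],[1,-0.36,0,0.007,0],[1,-0.4,0,0.007,0],[1,-0.44,0,0.007,0],[1,-0.48,0,0.007,0]]]'

```text
clock: 6.78
tcp_pos: [0.5933, 0.0223, 0.058]
orientation: [-3.132, -0.242, -0.0]
contact_force: [0.3, -0.0, -1.8]
grip_width: 0.0137
gripper_force: 108.3
```

```bash
python3 go.py -.058 0.001 .0575; python3 - <<'E'
from h import *
p=viewer.grab_frame("scene");save(p,"s3.png",(180,190,360,300),4)
E
```

```text
units [-0.572  0.003  0.002] turn -0.003 tray now [0.0565 0.001 ] yaw-off deg -0.28 z 0.05795789656276739
```

View pics/s3.png

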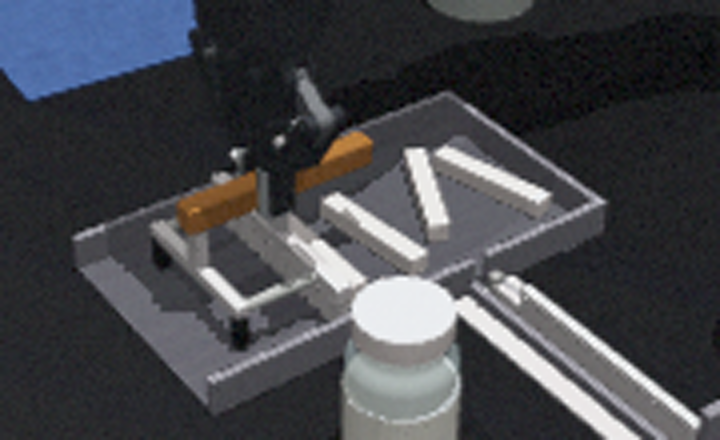

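Raking works: the far rod now lies squarely along the teeth. I'll carry on.

Emit:
play_rows --commands '[[[1,-0.04,0,0,0],[1,-0.08,0,0,0],[1,-0.12,0,0,0],[1,-0.16,0,0,0],[1,-0.2,0,0,0],[1,-0.24,0,0,0],[1,-0.28,0,0,0],[1,-0.31,0,0,0],[1,-0.34,0,0,0],[1,-0.37,0,0,0],[1,-0.4,0,0,0],[1,-0.42,0,0,0]]]'

```text
clock: 7.83
tcp_pos: [0.5103, 0.0094, 0.0579]
orientation: [3.132, 0.242, -0.0]
contact_force: [1.0, -0.5, -2.7]
grip_width: 0.0138
gripper_force: 108.3
```

```bash
python3 go.py -.058 0.001 .0575; python3 - <<'E'
from h import *
p=viewer.grab_frame("scene");save(p,"s4.png",(230,190,380,300),4)
E
```

```text
units [-0.152  0.002  0.002] turn -0.003 tray now [-0.0275  0.0013] yaw-off deg -0.28 z 0.05792730517840944
```

View pics/s4.png

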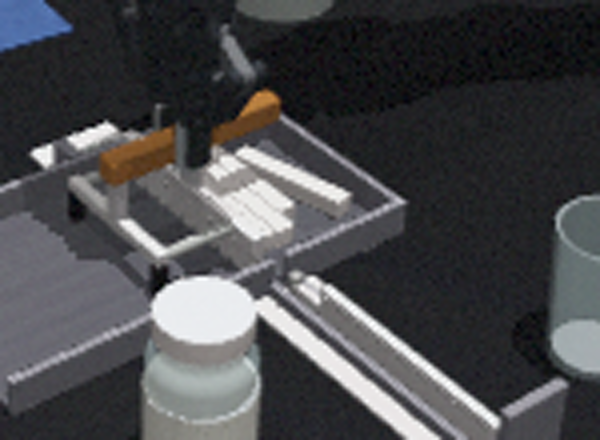

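Emit:
play_rows --commands '[[[1,-0.02,0,0,0],[1,-0.04,0,0,0],[1,-0.06,0,0,0],[1,-0.08,0,0,0],[1,-0.095,0,0,0],[1,-0.11,0,0,0],[1,-0.125,0,0,0],[1,-0.125,0,0,0]]]'

```text
clock: 8.55
tcp_pos: [0.4854, 0.0055, 0.0578]
orientation: [3.132, 0.242, -0.001]
contact_force: [-0.3, 0.4, -1.8]
grip_width: 0.014
gripper_force: 108.3
```

Emit:
play_rows --commands '[[[1,-0.008,0,0,0],[1,-0.016,0,0,0],[1,-0.024,0,0,0],[1,-0.024,0,0,0]]]'

```text
clock: 8.88
tcp_pos: [0.4812, 0.0048, 0.0578]
orientation: [3.132, 0.242, -0.001]
contact_force: [1.2, 0.0, -1.7]
grip_width: 0.0136
gripper_force: 108.3
```

```bash
python3 go.py -.058 0.001 .0575; python3 - <<'E'
from h import *
p=viewer.grab_frame("scene");save(p,"s5.png",(250,195,370,285),5)
E
```

```text
units [-0.005  0.002  0.002] turn -0.003 tray now [-0.057   0.0015] yaw-off deg -0.28 z 0.057834167514985456
```

View pics/s5.png

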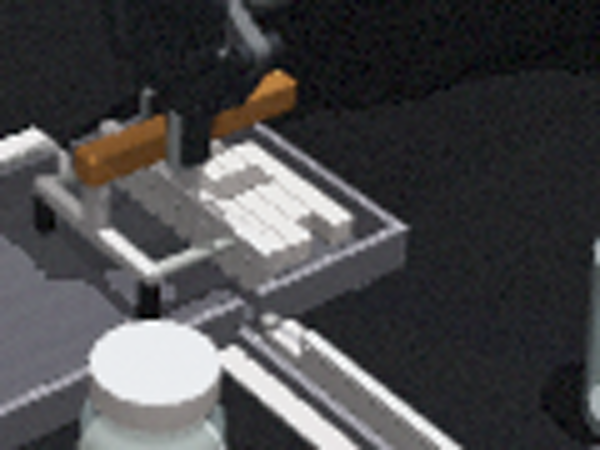

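All five rods now lie nearly parallel ahead of the teeth, with a small gap left at the fence. I'll press until the force rises.

Emit:
play_rows --commands '[[[1,-0.01,0,0,0],[1,-0.02,0,0,0],[1,-0.03,0,0,0],[1,-0.03,0,0,0]]]'

```text
clock: 9.27
tcp_pos: [0.4783, 0.0046, 0.0588]
orientation: [-3.132, -0.243, -0.01]
contact_force: [5.3, 1.1, -3.3]
grip_width: 0.014
gripper_force: 108.2
```

Emit:
play_rows --commands '[[[1,0.03,0,0,0],[1,0.06,0,0,0],[1,0.1,0,0,0],[1,0.1,0,-0.1,0],[1,0.1,0,-0.25,0],[1,0.1,0,-0.4,0],[1,0.1,0,-0.5,0],[1,0.1,0,-0.5,0]]]'

```text
clock: 9.93
tcp_pos: [0.4982, 0.0074, 0.1618]
orientation: [-3.132, -0.241, -0.01]
contact_force: [0.9, 0.3, -3.3]
grip_width: 0.0144
gripper_force: 108.4
```

Emit:
play_rows --commands '[[[1,0,0.2,0,0],[1,0,0.4,0,0],[1,0,0.6,0,0],[1,0,0.8,0,0],[1,0,1,0,0],[1,0,1,0,0]]]'

```text
clock: 10.43
tcp_pos: [0.5251, -0.2007, 0.1568]
orientation: [3.129, 0.224, -0.002]
contact_force: [0.2, -0.8, -2.7]
grip_width: 0.0141
gripper_force: 108.5
```

```bash
python3 - <<'E'
from go import *
o=get_obs();print(o["tcp_pos"].round(4),np.degrees(tool(o)))
p=viewer.grab_frame("scene");q=viewer.grab_frame("top")
b=cv2.resize(p["pixels"][195:285,250:370],None,fx=4,fy=4,interpolation=2)
c=cv2.resize(q["pixels"][200:272,235:331],None,fx=5,fy=5,interpolation=2)[:360]
cv2.imwrite("pics/x.png",np.vstack([b[:, :480],c])[...,::-1]); print(b.shape,c.shape)
E
```

```text
[ 0.5251 -0.2007  0.1568] 8.185044404671551
(360, 480, 3) (360, 480, 3)
```

```bash
cat > rods.py <<'E'
from go import *
q=viewer.grab_frame("top");z=.018
s=2000
tc=np.array([[-.16,-.09],[-.16,.09],[-.03,.09],[-.03,-.09]])
w=np.c_[C[0]+tc[:,0]*np.cos(Y)-tc[:,1]*np.sin(Y),C[1]+tc[:,0]*np.sin(Y)+tc[:,1]*np.cos(Y),np.full(4,z)]
# output image: col=(0.09-y)*s, row=(-.03-x)*s
dst=np.c_[(.09-tc[:,1])*s,(-.03-tc[:,0])*s]
H=cv2.getPerspectiveTransform(proj(q,w).astype(np.float32),dst.astype(np.float32))
im=cv2.warpPerspective(q["pixels"],H,(360,260),flags=cv2.INTER_CUBIC)
cv2.imwrite("pics/bay.png",cv2.resize(im[...,::-1],None,fx=2,fy=2))
g=im.min(2);inner=g.copy();inner[:,:36]=0;inner[:,-36:]=0;inner[-42:]=0
m=(inner>150).astype(np.uint8);n,l,st,_=cv2.connectedComponentsWithStats(m)
for i in range(1,n):
    if st[i,4]>150:
        pts=np.argwhere(l==i)[:,::-1].astype(np.float32);(cx,cy),wh,an=cv2.minAreaRect(pts)
        print("x %.4f y %.4f"%(-.03-cy/s,.09-cx/s),np.round(np.array(wh)/s*1000,1),round(an,1),"area mm2",st[i,4]/4,"bbox x",-.03-st[i,1]/s,-.03-(st[i,1]+st[i,3])/s)
E
python3 rods.py
```

```text
x -0.1030 y 0.0000 [ 71. 106.] 90.0 area mm2 6181.25 bbox x -0.0675 -0.139
```

View pics/bay.png

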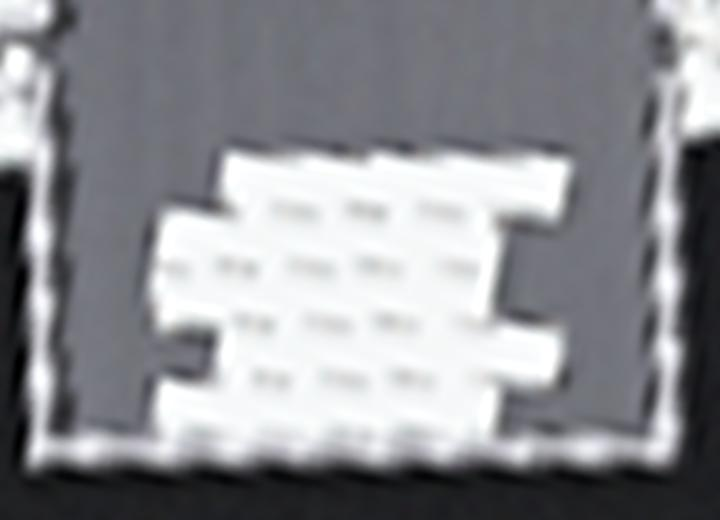

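The rectified bay view shows five parallel rods flush against the fence at rows 150-440. The patch spans tray x -0.0675 to -0.139, and its area of about 6180 mm² fits a single layer of five. Next I'll return the rake.

Emit:
play_rows --commands '[[[1,0.04,0.19,0,0],[1,0.07,0.38,0,0],[1,0.11,0.57,0,0],[1,0.14,0.76,0,0],[1,0.14,0.76,0.1,0],[1,0.14,0.76,0.2,0],[1,0.14,0.76,0.3,0],[1,0.14,0.76,0.4,0],[1,0.14,0.76,0.45,0],[1,0.14,0.76,0.48,0],[1,0.14,0.76,0.48,0],[1,0.14,0.76,0.48,0]]]'

```text
clock: 11.58
tcp_pos: [0.5776, -0.3359, 0.0624]
orientation: [3.132, 0.243, 0.001]
contact_force: [0.4, 0.0, -1.7]
grip_width: 0.0143
gripper_force: 108.6
```

Emit:
play_rows --commands '[[[1,0,0.04,0.01,0],[1,0,0.04,0.02,0],[1,0,0.04,0.03,0],[1,0,0.04,0.035,0],[1,0,0.04,0.035,0]]]'

```text
clock: 12.0
tcp_pos: [0.5781, -0.3443, 0.0548]
orientation: [-3.132, -0.241, 0.0]
contact_force: [0.4, 0.3, -2.4]
grip_width: 0.0143
gripper_force: 108.7
```

Emit:
play_rows --commands '[[[1,0,0,0.005,0],[1,0,0,0.01,0],[1,0,0,0.01,0]]]'

```text
clock: 12.25
tcp_pos: [0.5783, -0.3443, 0.054]
orientation: [-3.132, -0.242, -0.0]
contact_force: [-2.2, 1.5, 5.7]
grip_width: 0.0138
gripper_force: 109.9
```

Emit:
play_rows --commands '[[[0,0,0,0,0],[0,0,0,0,0],[0,0,0,0,0],[0,0,0,0,0],[0,0,0,-0.1,0],[0,0,0,-0.25,0],[0,0,0,-0.45,0],[0,0,0,-0.65,0],[0,0,0,-0.8,0],[1,0,0,-0.8,0],[1,0,0,-0.8,0]]]'

```text
clock: 13.17
tcp_pos: [0.5795, -0.3451, 0.2155]
orientation: [3.13, 0.241, 0.007]
contact_force: [0.1, 0.3, -0.8]
grip_width: 0.0197
gripper_force: 0.0
```

```bash
python3 - <<'E'
from go import *
o=get_obs();p=viewer.grab_frame("wrist")
for n in("rake_grip","mat"):
    d=viewer.trace(p,n)[0];print(n,d["score"],d["rect"])
    L,t,rr,b=d["rect"];print(ray(p,[(L,t),(rr,t),(L,b),(rr,b)],.035 if n!="mat" else .003,o).round(3).tolist())
q=viewer.grab_frame("scene")
d=viewer.trace(q,"rake_grip")[0];print(d["score"],d["rect"])
E
python3 go.py -0.044 0.32 .21
```

```text
rake_grip 0.95 [208.3, 122.8, 359.0, 279.0]
[[0.623, -0.269, 0.035], [0.643, -0.401, 0.035], [0.469, -0.283, 0.035], [0.492, -0.433, 0.035]]
mat 0.73 [190.7, 74.8, 397.2, 276.0]
[[0.662, -0.242, 0.003], [0.691, -0.434, 0.003], [0.452, -0.258, 0.003], [0.487, -0.484, 0.003]]
0.63 [181.0, 165.2, 224.2, 201.1]
units [-0.15  -3.39   0.005] turn -0.003 tray now [-0.0172 -0.3581] yaw-off deg -0.27 z 0.21099951633506756
```

The rake stands on the mat. Now for the gate, with the fingers shut.

Emit:
play_rows --commands '[[[1,-0.05,-0.2,0,0],[1,-0.05,-0.4,0,0],[1,-0.05,-0.6,0,0],[1,-0.05,-0.8,0,0],[1,-0.05,-1,0,0],[1,-0.05,-1,0,0]]]'

```text
clock: 13.92
tcp_pos: [0.5367, -0.1386, 0.2119]
orientation: [-3.126, -0.258, 0.003]
contact_force: [0.4, 1.1, -0.6]
grip_width: -0.0002
gripper_force: 0.0
```

Emit:
play_rows --commands '[[[1,-0.05,-0.2,0,0],[1,-0.05,-0.4,0,0],[1,-0.05,-0.6,0,0],[1,-0.05,-0.8,0,0],[1,-0.05,-1,0,0],[1,-0.05,-1,0,0]]]'

```text
clock: 14.42
tcp_pos: [0.4954, 0.0566, 0.2124]
orientation: [-3.127, -0.259, 0.002]
contact_force: [-0.3, -0.0, -0.1]
grip_width: 0.0001
gripper_force: 0.0
```

Emit:
play_rows --commands '[[[1,-0.05,-0.2,0,0],[1,-0.05,-0.4,0,0],[1,-0.05,-0.6,0,0],[1,-0.05,-0.8,0,0],[1,-0.05,-1,0,0],[1,-0.05,-1,0,0],[1,-0.05,-1,0,0]]]'

```text
clock: 15.0
tcp_pos: [0.4556, 0.2462, 0.2121]
orientation: [-3.131, -0.25, 0.003]
contact_force: [0.4, -0.3, 0.0]
grip_width: 0.0
gripper_force: 0.0
```

```bash
python3 go.py -0.044 0.34 .042; python3 - <<'E'
from go import *
o=get_obs();p=viewer.grab_frame("wrist");cv2.imwrite("pics/tab.png",p["pixels"][...,::-1])
for n in("gate_tab","beaker","jar"):
  for d in viewer.trace(p,n)[:2]:
    m=np.argwhere(d["pixels"])[:,::-1];L,t,rr,b=d["rect"]
    print(n,round(d["score"],2),d["rect"],[tray(x).round(3).tolist() for x in ray(p,[(L,t),(rr,t),(L,b),(rr,b)],{"gate_tab":.066,"beaker":.09,"jar":.11}[n],o)])
E
```

```text
units [ 0.001 -0.481  0.85 ] turn 0.0 tray now [-0.0441  0.2438] yaw-off deg 0.03 z 0.21209074365759545
gate_tab 0.77 [234.8, 155.0, 446.2, 216.1] [[-0.014, 0.286], [-0.014, 0.114], [-0.066, 0.288], [-0.067, 0.107]]
beaker 0.69 [282.3, 253.8, 336.0, 354.7] [[-0.091, 0.247], [-0.091, 0.203], [-0.188, 0.247], [-0.188, 0.2]]
beaker 0.33 [236.3, 0.0, 560.0, 279.7] [[0.092, 0.277], [0.092, 0.062], [-0.114, 0.285], [-0.114, 0.017]]
jar 0.73 [335.0, 0.3, 444.9, 69.4] [[0.087, 0.214], [0.087, 0.146], [0.048, 0.212], [0.047, 0.141]]
```

Emit:
play_rows --commands '[[[1,0.01,-0.2,0,0],[1,0.01,-0.4,0,0],[1,0.01,-0.48,0,0],[1,0.01,-0.48,0,0],[1,0.01,-0.48,0.15,0],[1,0.01,-0.48,0.3,0],[1,0.01,-0.48,0.45,0],[1,0.01,-0.48,0.6,0],[1,0.01,-0.48,0.75,0],[1,0.01,-0.48,0.84,0],[1,0.01,-0.48,0.84,0],[1,0.01,-0.48,0.84,0]]]'

```text
clock: 16.2
tcp_pos: [0.4442, 0.3369, 0.0444]
orientation: [3.13, 0.238, -0.002]
contact_force: [0.4, 0.8, -0.1]
grip_width: -0.0001
gripper_force: 0.0
```

```bash
python3 go.py -0.042 0.10 .042
```

```text
units [0.003 1.176 0.012] turn -0.004 tray now [-0.041   0.3352] yaw-off deg -0.4 z 0.04436288037079231
```

Emit:
play_rows --commands '[[[1,0,0.06,0,0],[1,0,0.12,0,0],[1,0,0.18,0,0],[1,0,0.24,0,0],[1,0,0.31,0,0],[1,0,0.38,0,0],[1,0,0.45,0,0],[1,0,0.52,0,0],[1,0,0.59,0,0],[1,0,0.66,0,0],[1,0,0.73,0,0],[1,0,0.8,0,0]]]'

```text
clock: 17.2
tcp_pos: [0.4693, 0.1799, 0.0453]
orientation: [-3.131, -0.241, -0.003]
contact_force: [2.8, 4.6, 2.3]
grip_width: 0.0001
gripper_force: 1.8
```

```bash
python3 go.py -0.042 0.10 .044
```

```text
units [-0.003  0.381  0.007] turn -0.003 tray now [-0.041   0.1762] yaw-off deg -0.29 z 0.04530845614408675
```

Emit:
play_rows --commands '[[[1,0,0.05,0,0],[1,0,0.1,0,0],[1,0,0.15,0,0],[1,0,0.2,0,0],[1,0,0.25,0,0],[1,0,0.3,0,0],[1,0,0.35,0,0],[1,0,0.35,0,0]]]'

```text
clock: 17.87
tcp_pos: [0.4787, 0.1094, 0.0446]
orientation: [3.131, 0.239, -0.002]
contact_force: [0.7, 0.3, 0.8]
grip_width: -0.0
gripper_force: 0.1
```

```bash
python3 go.py -0.042 0.10 .044
```

```text
units [0.005 0.026 0.003] turn -0.004 tray now [-0.0429  0.1051] yaw-off deg -0.38 z 0.044594975698101384
```

Emit:
play_rows --commands '[[[1,0,0.01,0,0],[1,0,0.02,0,0],[1,0,0.03,0,0],[1,0,0.03,0,0]]]'

```text
clock: 18.2
tcp_pos: [0.4789, 0.1067, 0.0446]
orientation: [-3.131, -0.243, 0.003]
contact_force: [-0.5, 5.2, 0.6]
grip_width: -0.0001
gripper_force: 2.6
```

Emit:
play_rows --commands '[[[1,0,0.01,0,0],[1,0,0.02,0,0],[1,0,0.03,0,0],[1,0,0.03,0,0]]]'

```text
clock: 18.53
tcp_pos: [0.4789, 0.1063, 0.0447]
orientation: [-3.125, -0.25, 0.002]
contact_force: [-5.5, 19.4, -0.7]
grip_width: -0.0002
gripper_force: 9.9
```

Emit:
play_rows --commands '[[[1,0,0.01,0,0],[1,0,0.02,0,0],[1,0,0.02,0,0]]]'

```text
clock: 18.78
tcp_pos: [0.479, 0.1062, 0.0448]
orientation: [-3.121, -0.255, 0.001]
contact_force: [-7.4, 28.3, -1.7]
grip_width: 0.0001
gripper_force: 14.8
```

Emit:
play_rows --commands '[[[1,0,-0.08,0,0],[1,0,-0.15,0,0],[1,0,-0.25,0,0],[1,0,-0.3,-0.1,0],[1,0,-0.3,-0.3,0],[1,0,-0.3,-0.5,0],[1,0,-0.3,-0.7,0],[1,0,-0.3,-0.9,0],[1,0,-0.3,-0.9,0]]]'

```text
clock: 19.53
tcp_pos: [0.4756, 0.1563, 0.2321]
orientation: [-3.13, -0.241, -0.017]
contact_force: [1.5, 0.5, -0.2]
grip_width: -0.0
gripper_force: 0.0
```

Emit:
play_rows --commands '[[[1,0,-0.3,0,0],[1,0,-0.6,0,0],[1,0,-0.6,0,0],[1,0,-0.6,0,0],[1,0,-0.6,0,0]]]'

```text
clock: 19.95
tcp_pos: [0.4525, 0.2753, 0.2243]
orientation: [3.131, 0.249, -0.003]
contact_force: [0.6, -0.4, 0.2]
grip_width: 0.0003
gripper_force: 0.0
```

```bash
python3 rods.py; python3 - <<'E'
from go import *
o=get_obs();print(o["contact_force"])
a=viewer.grab_frame("top")
# where tab top would be: shut at y=.082, x=-.044
for x,y,z in((-.044,.082,.066),(-.044,-.075,.031)):
    w=[C[0]+x*np.cos(Y)-y*np.sin(Y),C[1]+x*np.sin(Y)+y*np.cos(Y),z];print("expected px",proj(a,w).round(1))
for n in("gate_tab","gate","catch","rake_grip","mat","rod0_c","beaker","jar"):
    for d in viewer.trace(a,n)[:2]:print(n,round(d["score"],2),np.round(d["rect"]).tolist())
E
```

```text
x -0.0417 y 0.0003 [ 10.5 143.5] 90.0 area mm2 1310.25 bbox x -0.0365 -0.0475
x -0.1030 y -0.0002 [105.5  71. ] -0.0 area mm2 6097.5 bbox x -0.0675 -0.139
[ 1.17356749 -1.65518369  0.32191605]
expected px [[240.5 219.4]]
expected px [[289. 212.]]
gate_tab 0.65 [242.0, 213.0, 298.0, 229.0]
gate 0.69 [237.0, 212.0, 300.0, 226.0]
catch 0.62 [238.0, 210.0, 300.0, 229.0]
rake_grip 0.85 [354.0, 172.0, 392.0, 210.0]
mat 0.8 [338.0, 158.0, 404.0, 224.0]
rod0_c 0.57 [258.0, 240.0, 283.0, 249.0]
rod0_c 0.56 [200.0, 139.0, 222.0, 155.0]
jar 0.75 [197.0, 176.0, 217.0, 198.0]
jar 0.67 [383.0, 253.0, 431.0, 280.0]
```

The gate spans the full bay at its stop, the rods haven't moved, and the rake is standing on the mat. Handing in.

```bash
python3 -c "
from bench import r
print(r.hand_in())"
```

```text
the job is handed in; nothing more can be done
None
```

I've handed the job in at about 20 s of the 72 s: five rods in one layer against the fence, the gate pushed to its hard stop (28 N), and the rake standing on its mat. I inferred that the catch had sprung from that stop and didn't see it directly; the hand-in returned no verdict.

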